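# Sort left- and right-hand hinge leaves into their sunk trays

### The arm

A 6-joint arm with a two-finger parallel gripper is mounted at the origin on a cart in front of the work surface, level with it; the furniture and walls round the work are solid. World frame = base frame: x ahead of the robot, y to its left, z up, the work surface at z = 0. Lengths are in m, angles in degrees, forces in N, time in s.
With the tool pointing down it reaches from about 0.35 to 0.875 m from the base axis. Payload 4.2 kg.
Tool frame: the origin (TCP) lies midway between the tips of the shut fingers; the grasp point (between the pads) lies 19 mm behind it; z points along the fingers, y is the line along which they close (so a half turn about z gives the same grasp; the last joint's range is limited). The gripper opens to 87 mm and grips with 3 to 60 N. Pads are 19 mm wide; open, the fingers measure 117 mm over their backs; the gripper's body (75 mm by 190 mm) begins 51 mm behind the grasp point.
Start: joints at [52.976, 22.042, 0.453, 0, -68.411, -14.817], TCP at [0.491, 0.386, 0.223] pointing down, gripper open.
Joint ranges: [-179.83, 179.83], [-69.29, 118.12], [-61.27, 80.66], [-181.25, 117.63], [-171.15, -9.14], [-177.46, 177.46]. Speed limits (degrees/s): [159.86, 159.86, 180, 180, 180, 180].

### API

Orientations are given as a 3x3 rotation matrix whose columns are the frame's x, y, z axes.
In Python, from station import r gives the robot as it stands.
- The arm moves only by the tool steer_hand, called after ">>>" by a JSON object that holds its "api" and its "payload", one argument or row to a line. Schema: {"type":"object","properties":{"plan":{"type":"array","items":{"type":"array","prefixItems":[{"type":"number"},{"type":"array","items":{"type":"number"},"minItems":3,"maxItems":3},{"type":"array","items":{"type":"number"},"minItems":3,"maxItems":3}],"minItems":3,"maxItems":3},"minItems":1,"maxItems":8},"only":{"type":"string"},"quiet":{"type":"boolean"},"lines":{"type":"string"}},"required":["plan"],"additionalProperties":false}. plan is a list of rows, 1 to 8 of them, each written [opening, [dx, dy, dz], [rx, ry, rz]]: the opening from 0.0 (shut) to 1.0 (fully open), then dx, dy, dz in a scale on which 1.0 is 500 mm, then a rotation vector rx, ry, rz in a scale on which 1.0 is 180 degrees; each row is the pose to reach, as a shift and turn from the pose commanded when the call began, along the tool's axes at that moment; what a row does not reach only later rows make up. A row lasts 1/10 s, in which the tool goes at most 0.05 m and 8.59 degrees, less where a joint would pass 70% of its speed; a pose out of reach is approached as far as the arm can. The fingers move at their own pace and stop on an object; the grip force is fixed at half the most. Time passes only in rows, so rows that do not move let the fingers close. The tool returns the time, the measured TCP pose, the force, the opening and the grip force at its end. only (a regular expression) keeps the lines of the reply that match it, lines (a string "A,B") keeps lines A to B, and quiet returns only ok. Input that does not fit is refused with a message, and nothing moves.
- r.sense(): the state, without advancing time (a new reading comes with each control period).
- r.capture(name): name is "scene" or "top" or "wrist"; returns a dict with "pixels" (384x512x3 uint8, red, green, blue), "z_map" (384x512 float32, m along the optical axis (not along the pixel's ray), 0 where there is no reading), "K" (3x3 intrinsics, pixels), "world_from_camera" (4x4, takes a point from camera to world coordinates). Camera axes: x right, y up, looking along -z (the intrinsics and any distortion apply to the point x, -y, -z); pixel columns grow to the right and rows downward; lengths in m; the calibration is good to about 2 mm. A picture is of the moment at which its call begins.
- r.finish_job(): hands the job in; it is judged then, once.
The state is a dict: "time_s": time; "joints": joint angles; "joint_velocities": joint speeds; "effort": joint torques, N m; "tcp_pos": TCP position; "ee_rot": TCP orientation; "wrist_force": force on the tool from outside, world axes, zero at the start; "moment": the same for the moment, N m; "gripper_width": opening from 0.0 (shut) to 1.0 (fully open); "gripper_force": force on a finger pad.
Only numpy, scipy, OpenCV 4.12 (cv2) and the standard library are available. Lean on these libraries where they do the work, as an engineer would, in place of code of your own. Each camera call takes 0.05 s, during which the arm holds its last target. There are 200 camera calls.

### The job

Sort the three hinge leaves lying on the counter's sorting board: slide each one back onto the lane along the back rail and then along the lane until it drops flat into the sunk tray at the end that matches its hand, left-hand leaves into the tray on the robot's left, right-hand into the one on its right. With the knuckle edge turned towards you, a left-hand leaf has its knuckle at the left half of that edge, a right-hand leaf at the right half. Slide them gently without lifting them off the board (never above 30 N on a leaf), and leave the clay cup and the thread bobbin beside the board where they stand.

Things in the scene. Friction and masses are not known exactly. Their poses are not given: they have to be found in the camera images.
- sort_board: Dark wooden loading board fixed to the counter, x from -82 to 0 mm, y from -150 to 150 mm, top 18 mm above the counter. Origin at counter height under the middle of its back edge; x points away from the robot, y to its left. Behind it, square with it and fixed, is a lighter wooden tray insert whose own pose is not reported: up to 5 mm in x and 10 mm in y off its nominal place.
- rail_mid (a point): Nominal middle of the foot of the insert's back rail, fixed to the board at (38, 0, 16) mm; the true rail is up to 5 mm off in x and must be felt or seen. A flat lane 16 mm above the counter (2 mm below the board's top) runs from the board's back edge to the rail's upright face and on under the board. Rail and end stops: 12 mm thick, tops 30 mm above the counter.
- left_tray (a point): Nominal centre of the left tray's floor, fixed to the board at (21, 156, 12) mm; the true tray is up to 5 mm (x) and 10 mm (y) off. The tray is sunk 4 mm into the lane: 34 mm (x) by 108 mm (y), room for two leaves end to end. The rail is its back wall, the end stop its outer wall, its mouth towards the lane's middle is a square 4 mm step.
- right_tray (a point): Nominal centre of the right tray's floor, at (21, -156, 12) mm on the board; the mirror image of the left tray, off its nominal place together with it. A leaf lying in a tray stands 6 mm proud of the lane. Behind the insert stands a bench: its top (330 to 356 mm up) begins at x = 0.615 m, y -0.045 to 0.285 m in the robot's frame; keep the wrist clear of it.
- left_hinge_a: Steel hinge leaf, plate 30 (x) x 48 (y) x 10 mm, about 0.12 kg; origin at the centre of its underside, z up. On top along the edge at -x: a raised knuckle 24 mm long (12 mm wide, top 19 mm up) on one half, a thin brass pin on the other, both inside the outline. Left-hand: knuckle at y 0 to +24 mm. Starts with that edge towards the robot, within 0.15 rad.
- left_hinge_b: Steel hinge leaf, plate 30 (x) x 48 (y) x 10 mm, about 0.12 kg; origin at the centre of its underside, z up. On top along the edge at -x: a raised knuckle 24 mm long (12 mm wide, top 19 mm up) on one half, a thin brass pin on the other, both inside the outline. Left-hand, like left_hinge_a, but starts half turned, knuckle edge away from the robot; it may stay so.
- right_hinge: Steel hinge leaf, plate 30 (x) x 48 (y) x 10 mm, about 0.12 kg; origin at the centre of its underside, z up. On top along the edge at -x: a raised knuckle 24 mm long (12 mm wide, top 19 mm up) on one half, a thin brass pin on the other, both inside the outline. Right-hand, the mirror image: knuckle at y -24 to 0 mm. Starts with that edge towards the robot, within 0.15 rad.
- clay_cup: Bystander: small pale clay cup, 55 x 56 x 53 mm, standing loose on the counter beside the board's left end, in front of the insert; origin at the centre of its underside.
- thread_bobbin: Bystander: wooden bobbin with green thread, 32 mm across, 48 mm high, standing loose on the counter beside the board's right end, in front of the insert; origin at the centre of its underside.

How it is judged (in metres and radians):
At the end, for the whole second after the job is handed in: Both left-hand leaves lie in the left tray and the right-hand leaf in the right tray: underside within about 2 mm of the tray floor (below 14 mm above the counter, where the lane is at 16 mm), flat within 0.07 rad, within the tray's outline, and at rest (y of left_hinge_a in the frame of sort_board between 0.1 and 0.205 m and x of left_hinge_a in the frame of sort_board between 0.006 and 0.036 m and z of left_hinge_a in the frame of sort_board between 0.0095 and 0.014 m and angle between each of left_hinge_a, left_hinge_b, right_hinge's own z axis and vertical below 0.07 rad and linear speed of each of left_hinge_a, left_hinge_b, right_hinge below 0.01 m/s and y of left_hinge_b in the frame of sort_board between 0.1 and 0.205 m and x of left_hinge_b in the frame of sort_board between 0.006 and 0.036 m and z of left_hinge_b in the frame of sort_board between 0.0095 and 0.014 m and y of right_hinge in the frame of sort_board between -0.205 and -0.1 m and x of right_hinge in the frame of sort_board between 0.006 and 0.036 m and z of right_hinge in the frame of sort_board between 0.0095 and 0.014 m); the robot touches nothing.
It fails at once if a hinge leaf is lifted off the board or knocked off it (z of any of left_hinge_a, left_hinge_b, right_hinge in the frame of sort_board above 0.045 m or z of any of left_hinge_a, left_hinge_b, right_hinge in the frame of sort_board below 0.005 m).
It fails at once if a leaf is pushed or squeezed with more than 30 N (contact force between the fingers and left_hinge_a above 30 N or contact force between the fingers and left_hinge_b above 30 N or contact force between the fingers and right_hinge above 30 N).
It fails at once if the clay cup or the bobbin is moved more than 20 mm (distance of any of clay_cup, thread_bobbin from where it was at the start of the episode above 0.02 m).
It also fails if it takes over 72 s, if anything falls off the work surface, if the arm or the gripper's body presses on something with over 40 N, if the wrist force passes 120 N, or if a joint passes its speed limit or range.

## Working session

There is one attempt and no reset: what is moved stays moved. The work goes in short steps, Python scripts to look and compute and a tool call to move; the robot and the scene stay as the last step left them, time stands still between calls to the robot, and variables do not carry over. Pictures are saved under pics/ and viewed, at most 10 in all, crops included, and the job is handed in when it is done.

```bash
mkdir -p pics; ls; python3 - <<'E'
from station import r
import cv2,numpy as np
for n in("top","scene"):
    c=r.capture(n); cv2.imwrite(f"pics/{n}0.png",c["pixels"][:,:,::-1]); np.savez(f"{n}0.npz",**c)
    print(n,c["K"].tolist(),c["world_from_camera"].round(3).tolist())
s=r.sense();print(s["time_s"],s["tcp_pos"],np.round(s["ee_rot"],3).tolist(),s["wrist_force"],s["gripper_width"])
E
```

```text
pics
station.py
top [[391.45223688061566, 0.0, 259.7536300762926], [0.0, 391.45223688061566, 192.78964263151965], [0.0, 0.0, 1.0]] [[-0.007, 0.99, -0.138, 0.358], [-1.0, -0.008, -0.004, 0.037], [-0.005, 0.138, 0.99, 0.902], [0.0, 0.0, 0.0, 1.0]]
scene [[386.159820270301, 0.0, 255.80215041639454], [0.0, 386.159820270301, 189.8297414046953], [0.0, 0.0, 1.0]] [[0.818, 0.459, -0.348, 0.172], [-0.576, 0.644, -0.504, -0.392], [-0.007, 0.612, 0.791, 0.722], [0.0, 0.0, 0.0, 1.0]]
0.1 [0.49100257 0.38583732 0.22157548] [[0.618, -0.786, -0.001], [-0.786, -0.618, -0.001], [0.0, 0.002, -1.0]] [-0.17725368  0.51328212  0.36735793] 0.9987414613495486
```

View pics/top0.png

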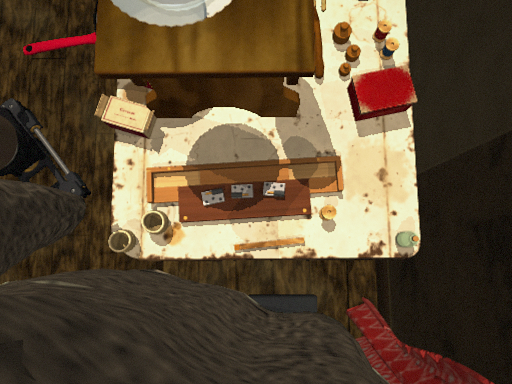

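View pics/scene0.png

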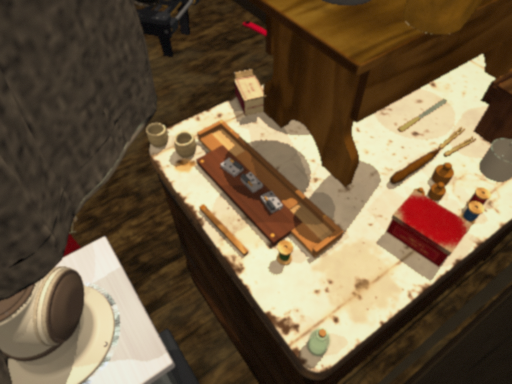

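```bash
cat > h.py <<'E'
import cv2,numpy as np
def ray(c,uv,z):
    uv=np.atleast_2d(uv).astype(float);K=c["K"];T=c["world_from_camera"]
    d=np.c_[(uv[:,0]-K[0,2])/K[0,0],-(uv[:,1]-K[1,2])/K[1,1],-np.ones(len(uv))]@T[:3,:3].T
    o=T[:3,3]; return o+d*((z-o[2])/d[:,2])[:,None]
def proj(c,P):
    T=c["world_from_camera"];K=c["K"];q=(np.atleast_2d(P)-T[:3,3])@T[:3,:3]
    return np.c_[K[0,0]*q[:,0]/-q[:,2]+K[0,2],K[1,1]*-q[:,1]/-q[:,2]+K[1,2]]
def cloud(c):
    z=c["z_map"];v,u=np.mgrid[:384,:512];K=c["K"];T=c["world_from_camera"]
    p=np.stack([(u-K[0,2])/K[0,0]*z,-(v-K[1,2])/K[1,1]*z,-z],-1)
    return p@T[:3,:3].T+T[:3,3]
E
python3 - <<'E'
from h import *
from station import r
t=dict(np.load("top0.npz"))
print(ray(t,[[183,221],[309,214],[306,182],[180,185],[148,170],[341,158],[340,190],[150,203],[212,197],[242,190],[274,190]],.02).round(3).tolist())
print(ray(t,[[155,222],[328,213]],.03).round(3).tolist())
c=r.capture("wrist");print(c["world_from_camera"].round(3).tolist(),c["K"][0,0])
im=cv2.resize(t["pixels"][150:235,140:350],None,fx=3.8,fy=3.8,interpolation=cv2.INTER_CUBIC)
w=cv2.resize(c["pixels"],(400,300))
o=np.zeros((623,798,3),np.uint8);o[:323]=im[:323,:798];o[323:,:400]=w
cv2.imwrite("pics/a.png",o[:600,:,::-1])
E
```

```text
[[0.418, 0.214, 0.02], [0.432, -0.07, 0.02], [0.505, -0.065, 0.02], [0.5, 0.222, 0.02], [0.536, 0.297, 0.02], [0.56, -0.147, 0.02], [0.486, -0.142, 0.02], [0.46, 0.29, 0.02], [0.472, 0.149, 0.02], [0.488, 0.081, 0.02], [0.487, 0.008, 0.02]]
[[0.416, 0.274, 0.03], [0.433, -0.111, 0.03]]
[[-0.787, 0.596, 0.158, 0.535], [-0.617, -0.762, -0.198, 0.332], [0.002, -0.254, 0.967, 0.384], [0.0, 0.0, 0.0, 1.0]] 300.0299313541009
```

View pics/a.png

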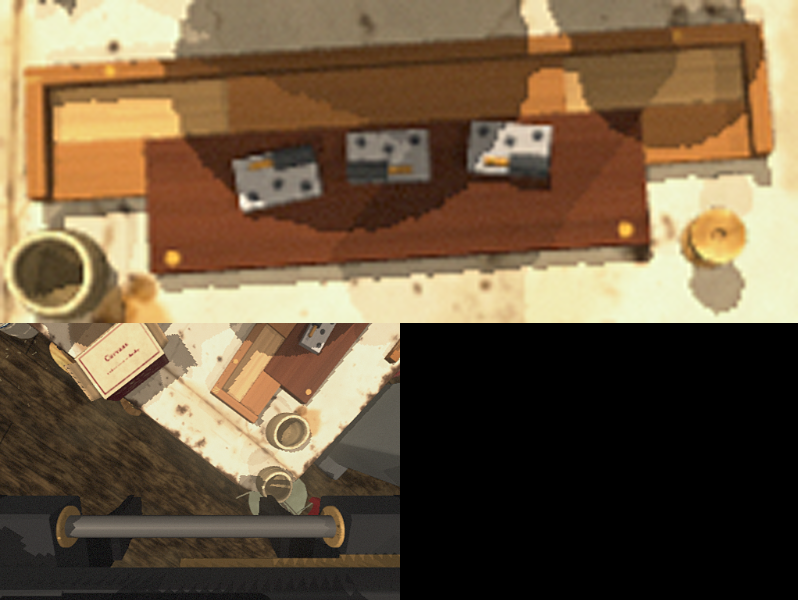

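The manual's scale: shifts go in shares of 500 mm and turns go in shares of 180 degrees. Converting my numbers, 0.223 m / 0.5 = 0.446, 0.08 m / 0.5 = 0.16, 67 degrees / 180 = 0.3722.

>>> {"api": "steer_hand", "payload": {
  "plan": [
    [0,[0.1,0.1,0],[0,0,0.0444]],
    [0,[0.16,0.16,0],[0,0,0.0944]],
    [0,[0.23,0.22,0],[0,0,0.1389]],
    [0,[0.3,0.28,0],[0,0,0.1889]],
    [0,[0.36,0.34,0],[0,0,0.2333]],
    [0,[0.42,0.4,0],[0,0,0.2833]],
    [0,[0.446,0.43,0],[0,0,0.3278]],
    [0,[0.446,0.43,0],[0,0,0.3722]]
  ]
}}

```text
time_s: 0.95
tcp_pos: [0.459, 0.0754, 0.2226]
ee_rot: [[-0.491, -0.871, -0.001], [-0.871, 0.491, -0.0], [0.0, 0.001, -1.0]]
wrist_force: [-0.2, 0.8, 1.4]
gripper_width: 0.356
gripper_force: 0.0
```

Converted, 58.4 degrees / 180 = 0.3244.

>>> {"api": "steer_hand", "payload": {
  "plan": [
    [0,[0,0,0],[0,0,0.0472]],
    [0,[0,0,0],[0,0,0.0944]],
    [0,[0,0,0],[0,0,0.1417]],
    [0,[0,0,0],[0,0,0.1889]],
    [0,[0,0,0],[0,0,0.2361]],
    [0,[0,0,0],[0,0,0.2833]],
    [0,[0,0,0],[0,0,0.3244]],
    [0,[0,0,0],[0,0,0.3244]]
  ]
}}

```text
time_s: 1.75
tcp_pos: [0.4599, 0.0779, 0.2223]
ee_rot: [[-0.999, -0.048, -0.0], [-0.048, 0.999, -0.0], [0.0, -0.0, -1.0]]
wrist_force: [-0.5, 0.3, -0.1]
gripper_width: 0.004
gripper_force: 0.0
```

```bash
python3 - <<'E'
from h import *
from station import r
c=r.capture("wrist"); np.savez("w1.npz",**c)
cv2.imwrite("pics/w1.png",cv2.resize(c["pixels"],(800,600),interpolation=cv2.INTER_CUBIC)[:,:,::-1])
s=r.sense();print(s["tcp_pos"],s["ee_rot"].round(3).tolist(),s["joints"].round(1))
E
```

```text
[0.45996566 0.077912   0.22237892] [[-0.999, -0.051, -0.0], [-0.051, 0.999, -0.0], [0.0, -0.0, -1.0]] [  29.6    6.4  -20.8   -0.   -62.8 -116.7]
```

View pics/w1.png

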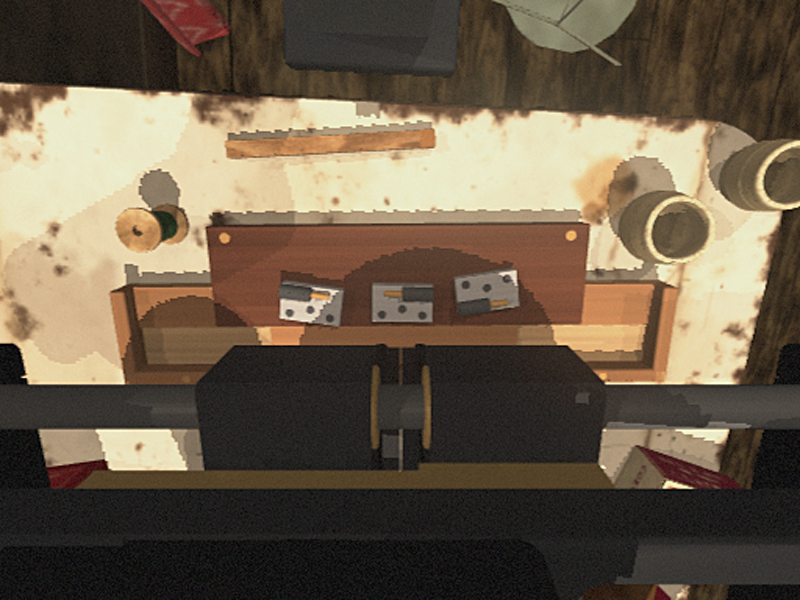

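```bash
python3 - <<'E'
from h import *
c=dict(np.load("w1.npz")); P=cloud(c)
s=.64
f=lambda l,z:ray(c,np.array(l)*s,z)[:,:2]
b=f([[208,226],[586,224],[583,325],[212,326]],.018);print("board corners",b.round(4).tolist())
print("insert foot",f([[147,362],[640,363]],.012).round(4).tolist())
for x0,x1,y0,y1 in((.46,.5,.115,.18),(.46,.51,.05,.11),(.46,.51,-.03,.04)):
    m=(P[...,0]>x0)&(P[...,0]<x1+.005)&(P[...,1]>y0)&(P[...,1]<y1)
    print(np.percentile(P[m][:,2],[5,50,95]).round(4))
    m&=(P[...,2]>.0235)&(P[...,2]<.05); q=P[m][:,:2].astype(np.float32)*1000
    print("leaf",m.sum(),cv2.minAreaRect(q),)
img=c["pixels"];hsv=cv2.cvtColor(img,cv2.COLOR_RGB2HSV)
m=((hsv[...,1]<70)&(hsv[...,2]>60)).astype(np.uint8)*255; mm=np.zeros_like(m);mm[165:215,165:345]=m[165:215,165:345]
mm=cv2.morphologyEx(mm,cv2.MORPH_CLOSE,np.ones((5,5)))
for k in cv2.findContours(mm,0,2)[0]:
    if cv2.contourArea(k)>200: print(cv2.contourArea(k),ray(c,cv2.boxPoints(cv2.minAreaRect(k)),.028)[:,:2].round(4).tolist())
# rail profile by depth
for y in(-.11,-.13,.25,.265):
    for x in np.arange(.515,.565,.004):
        u,v=proj(c,[x,y,.02])[0].round().astype(int); p=P[v,u]; print(p.round(3).tolist(),end=" ")
    print()
E
```

```text
board corners [[0.4337, -0.0729], [0.4183, 0.2201], [0.5, 0.2298], [0.5153, -0.0743]]
insert foot [[0.5523, -0.1338], [0.5332, 0.2858]]
[0.0177 0.0284 0.3064]
leaf 918 ((473.7722473144531, 146.62701416015625), (30.030044555664062, 48.30403518676758), 10.514299392700195)
[0.0167 0.028  0.2725]
leaf 933 ((485.653564453125, 80.8127670288086), (30.078163146972656, 47.9223747253418), 0.5135909914970398)
[0.0172 0.0196 0.0368]
leaf 966 ((489.7731628417969, 8.809507369995117), (48.156227111816406, 30.35175895690918), 84.95321655273438)
901.0 [[0.4706, 0.0563], [0.4684, 0.1037], [0.4988, 0.1057], [0.5011, 0.0572]]
931.0 [[0.5025, -0.0194], [0.471, -0.0148], [0.4754, 0.0347], [0.5072, 0.0312]]
927.0 [[0.4625, 0.1185], [0.4528, 0.1663], [0.4831, 0.1743], [0.4933, 0.1254]]
[0.516, -0.111, 0.018] [0.522, -0.114, 0.013] [0.526, -0.114, 0.014] [0.529, -0.113, 0.014] [0.533, -0.113, 0.013] [0.538, -0.114, 0.012] [0.541, -0.114, 0.013] [0.546, -0.113, 0.013] [0.549, -0.113, 0.014] [0.552, -0.112, 0.017] [0.552, -0.106, 0.028] [0.554, -0.104, 0.032] [0.557, -0.104, 0.031] 
[0.516, -0.132, 0.017] [0.522, -0.135, 0.013] [0.526, -0.133, 0.013] [0.53, -0.134, 0.013] [0.534, -0.134, 0.013] [0.538, -0.134, 0.013] [0.542, -0.133, 0.015] [0.544, -0.133, 0.015] [0.549, -0.134, 0.014] [0.553, -0.133, 0.014] [0.553, -0.128, 0.023] [0.554, -0.125, 0.03] [0.558, -0.123, 0.031] 
[0.517, 0.254, 0.012] [0.521, 0.253, 0.013] [0.525, 0.254, 0.013] [0.53, 0.253, 0.013] [0.532, 0.252, 0.017] [0.532, 0.246, 0.028] [0.536, 0.246, 0.03] [0.538, 0.245, 0.031] [0.421, 0.109, 0.315] [0.422, 0.108, 0.316] [0.422, 0.108, 0.316] [0.423, 0.108, 0.316] [0.424, 0.108, 0.316] 
[0.518, 0.269, 0.012] [0.522, 0.269, 0.013] [0.526, 0.269, 0.012] [0.53, 0.27, 0.013] [0.532, 0.267, 0.016] [0.532, 0.262, 0.026] [0.534, 0.259, 0.031] [0.538, 0.259, 0.032] [0.543, 0.26, 0.03] [0.426, 0.116, 0.306] [0.426, 0.116, 0.307] [0.426, 0.115, 0.309] [0.427, 0.114, 0.31]
```

Converted, 0.2 m / 0.5 = 0.4, 0.0185 m / 0.5 = 0.037.

```bash
cat > st.py <<'E'
from station import r
import numpy as np
O=np.array([.50765,.0778]);a=.0525;X=np.array([np.cos(a),np.sin(a)]);Y=np.array([-X[1],X[0]])
def bf(p): d=np.asarray(p)[:2]-O; return d@X,d@Y
if __name__=="__main__":
    s=r.sense();x,y=bf(s["tcp_pos"]);f=s["wrist_force"]
    print(f"t {s['time_s']:.2f} board x {x*1e3:.1f} y {y*1e3:.1f} z {s['tcp_pos'][2]*1e3:.1f} F {f[:2]@X:.1f} {f[:2]@Y:.1f} {f[2]:.1f} yaw-err deg {np.degrees(np.arctan2(s['ee_rot'][1,1],s['ee_rot'][0,1])-np.pi/2-a):.2f}")
E
```

>>> {"api": "steer_hand", "payload": {
  "plan": [
    [0,[0.02,0.08,0.04],[0,0,0]],
    [0,[0.037,0.136,0.12],[0,0,0]],
    [0,[0.037,0.136,0.22],[0,0,0]],
    [0,[0.037,0.136,0.31],[0,0,0]],
    [0,[0.037,0.136,0.37],[0,0,0]],
    [0,[0.037,0.136,0.394],[0,0,0]],
    [0,[0.037,0.136,0.4],[0,0,0]],
    [0,[0.037,0.136,0.4],[0,0,0]]
  ]
}}

```text
time_s: 2.6
tcp_pos: [0.4385, 0.1451, 0.0224]
ee_rot: [[-0.999, -0.05, -0.0], [-0.05, 0.999, -0.0], [0.0, -0.0, -1.0]]
wrist_force: [-0.3, 0.3, 0.7]
gripper_width: 0.004
gripper_force: 0.0
```

```bash
python3 st.py
```

```text
t 2.60 board x -65.5 y 70.8 z 22.4 F -0.3 0.3 0.7 yaw-err deg -0.15
```

Converted, -0.034 m / 0.5 = -0.068, -0.029 m / 0.5 = -0.058.

>>> {"api": "steer_hand", "payload": {
  "plan": [
    [0,[-0.008,0,0],[0,0,0]],
    [0,[-0.014,0,0],[0,0,0]],
    [0,[-0.02,0,0],[0,0,0]],
    [0,[-0.028,0,0],[0,0,0]],
    [0,[-0.038,0,0],[0,0,0]],
    [0,[-0.048,0,0],[0,0,0]],
    [0,[-0.058,0,0],[0,0,0]],
    [0,[-0.068,0,0],[0,0,0]]
  ],
  "only": "force"
}}

```text
wrist_force: [-0.7, -0.4, 1.0]
gripper_force: 0.4
```

```bash
python3 st.py
```

```text
t 3.40 board x -31.3 y 70.5 z 22.5 F -0.8 -0.4 1.0 yaw-err deg -0.26
```

>>> {"api": "steer_hand", "payload": {
  "plan": [
    [0,[-0.01,0,0],[0,0,0]],
    [0,[-0.02,0,0],[0,0,0]],
    [0,[-0.028,0,0],[0,0,0]],
    [0,[-0.034,0,0],[0,0,0]],
    [0,[-0.038,0,0],[0,0,0]],
    [0,[-0.04,0,0],[0,0,0]],
    [0,[-0.042,0,0],[0,0,0]],
    [0,[-0.044,0,0],[0,0,0]]
  ],
  "only": "force"
}}

```text
wrist_force: [-0.1, -0.2, 0.0]
gripper_force: 0.2
```

```bash
python3 st.py
```

```text
t 4.20 board x -9.7 y 70.5 z 22.6 F -0.2 -0.2 0.0 yaw-err deg -0.25
```

Converted, -0.004 m / 0.5 = -0.008, -0.003 m / 0.5 = -0.006.

>>> {"api": "steer_hand", "payload": {
  "plan": [
    [0,[-0.002,0,0],[0,0,0]],
    [0,[-0.004,0,0],[0,0,0]],
    [0,[-0.006,0,0],[0,0,0]],
    [0,[-0.008,0,0],[0,0,0]]
  ],
  "only": "force"
}}

```text
wrist_force: [-8.0, 2.5, 4.5]
gripper_force: 3.9
```

```bash
python3 st.py; python3 - <<'E'
from h import *
from station import r
w=r.capture("wrist");t=r.capture("scene");np.savez("w2.npz",**w)
o=np.zeros((360,800,3),np.uint8);o[:300,:400]=cv2.resize(w["pixels"],(400,300));o[:360,400:]=cv2.resize(t["pixels"][110:260,180:347],(400,360),interpolation=cv2.INTER_CUBIC)
cv2.imwrite("pics/b.png",o[:,:,::-1])
E
```

```text
t 4.60 board x -7.6 y 70.1 z 22.3 F -7.8 2.9 4.5 yaw-err deg -0.29
```

View pics/b.png

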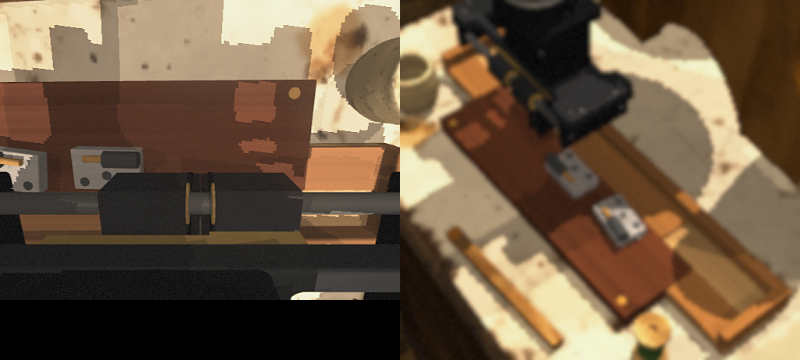

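Converted, -0.12 m / 0.5 = -0.24, -0.09 m / 0.5 = -0.18.

>>> {"api": "steer_hand", "payload": {
  "plan": [
    [0,[0.012,0,0],[0,0,0]],
    [0,[0.04,0,-0.02],[0,0,0]],
    [0,[0.08,0,-0.1],[0,0,0]],
    [0,[0.12,-0.04,-0.18],[0,0,0]],
    [0,[0.12,-0.08,-0.24],[0,0,0]],
    [0,[0.12,-0.08,-0.24],[0,0,0]]
  ],
  "only": "force"
}}

```text
wrist_force: [-0.3, 1.7, -0.4]
gripper_force: 0.0
```

```bash
python3 st.py; cat > look.py <<'E'
from h import *
from st import *
import sys
def look(name="wrist",lo=.0205):
    c=r.capture(name);P=cloud(c);d=P[...,:2]-O;x,y=d@X,d@Y
    m=(x>-.08)&(x<.0335)&(y>-.205)&(y<.2)&(P[...,2]>lo)&(P[...,2]<.042)
    n,l,st_,_=cv2.connectedComponentsWithStats(m.astype(np.uint8))
    for i in range(1,n):
        if st_[i,4]<60: continue
        k=l==i;q=np.c_[x[k],y[k]].astype(np.float32)*1000;zz=P[...,2][k]
        b=cv2.minAreaRect(q);print(name,st_[i,4],[np.round(v,1).tolist() for v in b],"z pct",np.percentile(zz,[10,40,95]).round(4), "x",q[:,0].min().round(1),q[:,0].max().round(1),"y",q[:,1].min().round(1),q[:,1].max().round(1))
    return c
if __name__=="__main__": look(); 
E
python3 look.py
```

```text
t 5.30 board x -63.4 y 30.8 z 147.2 F -0.2 1.7 -0.4 yaw-err deg -0.26
wrist 246 [[-66.1, 180.2], [30.6, 5.7], 34.9] z pct [0.0235 0.0306 0.041 ] x -79.9 -55.0 y 172.6 191.1
wrist 88 [[-74.7, -177.0], [2.4, 13.1], 47.7] z pct [0.0235 0.0276 0.0362] x -80.0 -70.7 y -182.3 -172.6
wrist 629 [[-30.8, -73.7], [26.3, 60.1], 19.3] z pct [0.0243 0.0289 0.0379] x -39.7 -8.5 y -97.7 -42.3
wrist 484 [[-33.7, 4.1], [8.1, 48.1], 0.8] z pct [0.0234 0.0286 0.037 ] x -37.5 -29.3 y -19.9 28.2
```

```bash
python3 - <<'E'
from look import *
look("top");look("scene")
E
python3 st.py
```

```text
top 104 [[-25.5, -82.3], [18.0, 31.5], 87.9] z pct [0.0265 0.0287 0.0379] x -41.4 -9.5 y -91.7 -73.9
scene 258 [[17.6, 38.0], [31.4, 104.3], 0.3] z pct [0.0226 0.0254 0.0336] x 1.9 33.4 y -14.0 90.2
scene 253 [[-23.5, 3.4], [30.2, 50.7], 0.2] z pct [0.0247 0.0276 0.0365] x -38.6 -8.4 y -22.0 28.8
scene 274 [[-23.5, -65.4], [56.5, 33.5], 80.1] z pct [0.0247 0.0274 0.0362] x -41.0 -4.9 y -95.1 -35.6
t 5.45 board x -65.9 y 30.8 z 142.3 F 0.2 -0.2 -1.3 yaw-err deg -0.28
```

```bash
python3 - <<'E'
from look import *
c=r.capture("scene");P=cloud(c);d=P[...,:2]-O;x,y=d@X,d@Y
m=(x>0)&(x<30)&(y>-.02)&(y<.11)&(x<.029)&(P[...,2]>.021)&(P[...,2]<.042)
q=np.c_[x[m],y[m]].astype(np.float32)*1000;print(m.sum(),cv2.minAreaRect(q))
k=m
for lo,hi in((2,8),(8,14),(14,20),(20,26)):
    s=q[(q[:,0]>lo)&(q[:,0]<hi)];print(lo,s[:,1].min(),s[:,1].max(),np.median(P[...,2][m][(q[:,0]>lo)&(q[:,0]<hi)]))
E
```

```text
191 ((15.235984802246094, 65.72357177734375), (26.875150680541992, 47.5543098449707), 0.5449972152709961)
2 42.65213 88.87808 0.02558416607634617
8 43.512424 88.21918 0.025523291868670417
14 42.291843 86.96008 0.025941589444239743
20 42.776787 87.348366 0.02870569716503052
```

Converted, 0.122 m / 0.5 = 0.244, -0.0835 m / 0.5 = -0.167.

>>> {"api": "steer_hand", "payload": {
  "plan": [
    [0,[-0.08,-0.012,0],[0,0,0]],
    [0,[-0.15,-0.026,0.04],[0,0,0]],
    [0,[-0.167,-0.026,0.11],[0,0,0]],
    [0,[-0.167,-0.026,0.17],[0,0,0]],
    [0,[-0.167,-0.026,0.21],[0,0,0]],
    [0,[-0.167,-0.026,0.232],[0,0,0]],
    [0,[-0.167,-0.026,0.244],[0,0,0]],
    [0,[-0.167,-0.026,0.244],[0,0,0]]
  ],
  "only": "force"
}}

```text
wrist_force: [0.3, -0.2, 0.1]
gripper_force: 0.0
```

```bash
python3 st.py
```

```text
t 6.30 board x 17.4 y 17.5 z 19.7 F 0.3 -0.2 0.1 yaw-err deg -0.22
```

Converted, 0.032 m / 0.5 = 0.064, 0.028 m / 0.5 = 0.056.

>>> {"api": "steer_hand", "payload": {
  "plan": [
    [0,[0,0.008,0],[0,0,0]],
    [0,[0,0.016,0],[0,0,0]],
    [0,[0,0.024,0],[0,0,0]],
    [0,[0,0.032,0],[0,0,0]],
    [0,[0,0.04,0],[0,0,0]],
    [0,[0,0.048,0],[0,0,0]],
    [0,[0,0.056,0],[0,0,0]],
    [0,[0,0.064,0],[0,0,0]]
  ],
  "only": "force"
}}

```text
wrist_force: [0.2, -0.1, 1.1]
gripper_force: 0.4
```

```bash
python3 st.py
```

```text
t 7.10 board x 17.7 y 49.6 z 20.5 F 0.2 -0.1 1.1 yaw-err deg -0.25
```

>>> {"api": "steer_hand", "payload": {
  "plan": [
    [0,[0,0.012,0],[0,0,0]],
    [0,[0,0.024,0],[0,0,0]],
    [0,[0,0.034,0],[0,0,0]],
    [0,[0,0.044,0],[0,0,0]],
    [0,[0,0.054,0],[0,0,0]],
    [0,[0,0.064,0],[0,0,0]]
  ],
  "only": "force"
}}

```text
wrist_force: [-0.4, -0.2, 0.2]
gripper_force: 0.2
```

```bash
python3 st.py
```

```text
t 7.70 board x 17.9 y 81.9 z 20.5 F -0.4 -0.2 0.2 yaw-err deg -0.25
```

```bash
python3 - <<'E'
from look import *
c=r.capture("scene");P=cloud(c);d=P[...,:2]-O;x,y=d@X,d@Y
m=(x>0)&(y>.04)&(y<.22)&(x<.029)&(P[...,2]>.018)&(P[...,2]<.04)
q=np.c_[x[m],y[m]]*1000;z=P[...,2][m]*1000
for a_ in range(40,220,10):
    k=(q[:,1]>a_)&(q[:,1]<a_+10)
    if k.any():print(a_,k.sum(),np.median(z[k]).round(1),q[k,0].min().round(1),q[k,0].max().round(1))
w=r.capture("wrist")
o=np.zeros((360,800,3),np.uint8);o[:300,:400]=cv2.resize(w["pixels"],(400,300));o[:360,400:]=cv2.resize(c["pixels"][110:260,180:347],(400,360),interpolation=cv2.INTER_CUBIC)
cv2.imwrite("pics/c.png",o[:,:,::-1])
E
```

```text
40 2 18.8 14.7 24.4
50 2 18.3 1.7 3.7
70 38 30.6 5.5 25.1
80 19 29.8 0.3 9.0
90 13 24.2 1.9 8.7
100 20 24.5 1.6 17.3
110 20 23.6 2.1 17.8
120 21 22.1 1.4 18.9
130 18 21.7 2.7 19.4
200 35 24.8 0.4 28.1
210 23 29.3 0.9 26.2
```

View pics/c.png

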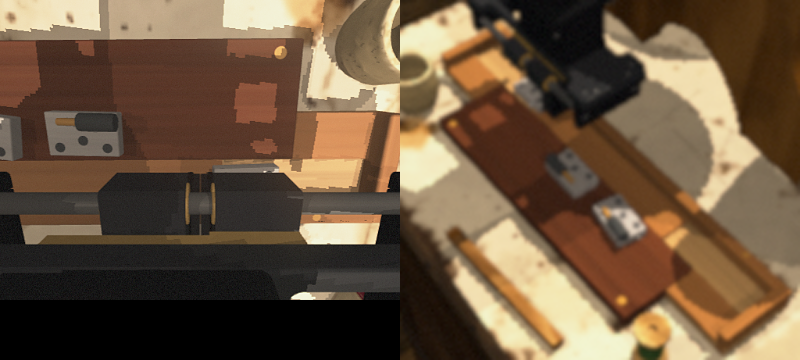

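Converted, 0.032 m / 0.5 = 0.064, 0.018 m / 0.5 = 0.036.

>>> {"api": "steer_hand", "payload": {
  "plan": [
    [0,[0,0,0.005],[0,0,0]],
    [0,[0,0.006,0.005],[0,0,0]],
    [0,[0,0.016,0.005],[0,0,0]],
    [0,[0,0.026,0.005],[0,0,0]],
    [0,[0,0.036,0.005],[0,0,0]],
    [0,[0,0.046,0.005],[0,0,0]],
    [0,[0,0.056,0.005],[0,0,0]],
    [0,[0,0.064,0.005],[0,0,0]]
  ],
  "only": "force"
}}

```text
wrist_force: [0.3, -0.5, 0.4]
gripper_force: 0.3
```

```bash
python3 st.py
```

```text
t 8.60 board x 18.0 y 113.9 z 18.0 F 0.2 -0.6 0.4 yaw-err deg -0.23
```

>>> {"api": "steer_hand", "payload": {
  "plan": [
    [0,[0,0.01,0],[0,0,0]],
    [0,[0,0.02,0],[0,0,0]],
    [0,[0,0.028,0],[0,0,0]],
    [0,[0,0.036,0],[0,0,0]]
  ],
  "only": "force"
}}

```text
wrist_force: [-1.1, -0.8, -0.1]
gripper_force: 0.3
```

```bash
python3 st.py
```

```text
t 9.00 board x 18.1 y 131.7 z 18.1 F -1.1 -0.8 -0.1 yaw-err deg -0.25
```

```bash
cat > prof.py <<'E'
from look import *
def prof(y0,y1,cam="scene",x1=.029,lo=.010):
    c=r.capture(cam);P=cloud(c);d=P[...,:2]-O;x,y=d@X,d@Y
    m=(x>.001)&(y>y0)&(y<y1)&(x<x1)&(P[...,2]>lo)&(P[...,2]<.04)
    q=np.c_[x[m],y[m]]*1000;z=P[...,2][m]*1000
    for a_ in np.arange(y0*1e3,y1*1e3,6):
        k=(q[:,1]>a_)&(q[:,1]<a_+6)
        if k.any():print(int(a_),k.sum(),np.median(z[k]).round(1),end="; ")
    print()
E
python3 -c "
from prof import *
prof(.06,.22)"
```

```text
60 24 15.6; 66 20 16.2; 72 20 16.1; 78 17 15.9; 84 24 15.8; 90 18 15.9; 96 12 15.5; 102 15 11.7; 108 11 11.9; 114 14 11.8; 120 55 22.8; 126 13 13.3; 132 19 22.0; 138 16 21.0; 144 9 20.7; 150 11 21.2; 156 15 20.0; 162 14 21.6; 168 14 21.0; 174 14 21.2; 180 14 20.7; 186 6 20.1; 192 3 10.9; 198 12 12.0; 204 43 17.3; 210 8 29.9; 216 2 29.2;
```

Converted, 0.012 m / 0.5 = 0.024, 0.011 m / 0.5 = 0.022.

>>> {"api": "steer_hand", "payload": {
  "plan": [
    [0,[0,0.006,0],[0,0,0]],
    [0,[0,0.012,0],[0,0,0]],
    [0,[0,0.016,0],[0,0,0]],
    [0,[0,0.02,0],[0,0,0]],
    [0,[0,0.022,0],[0,0,0]],
    [0,[0,0.024,0],[0,0,0]]
  ],
  "only": "force"
}}

```text
wrist_force: [-0.1, -0.7, 0.7]
gripper_force: 0.4
```

```bash
python3 st.py;python3 -c "
from prof import *
prof(.12,.22)"
```

```text
t 9.65 board x 18.1 y 143.4 z 18.1 F -0.2 -0.7 0.7 yaw-err deg -0.25
120 14 11.8; 126 14 12.2; 132 50 24.0; 138 16 12.5; 144 19 22.7; 150 14 17.4; 156 10 21.7; 162 9 20.7; 168 14 20.7; 174 16 21.6; 180 14 21.2; 186 15 21.5; 192 12 20.1; 198 5 20.9; 204 35 22.4; 210 9 30.3; 216 1 30.1;
```

Converted, -0.139 m / 0.5 = -0.278, 0.076 m / 0.5 = 0.152.

>>> {"api": "steer_hand", "payload": {
  "plan": [
    [0,[0,-0.016,-0.01],[0,0,0]],
    [0,[0,-0.04,-0.1],[0,0,0]],
    [0,[0.06,-0.11,-0.11],[0,0,0]],
    [0,[0.12,-0.19,-0.11],[0,0,0]],
    [0,[0.152,-0.26,-0.11],[0,0,0]],
    [0,[0.152,-0.278,-0.08],[0,0,0]],
    [0,[0.152,-0.278,-0.03],[0,0,0]],
    [0,[0.152,-0.278,-0.008],[0,0,0]]
  ],
  "only": "force"
}}

```text
wrist_force: [-0.7, -0.2, -0.2]
gripper_force: 0.0
```

```bash
python3 st.py
```

```text
t 10.50 board x -59.2 y 3.6 z 21.4 F -0.7 -0.1 -0.2 yaw-err deg -0.34
```

Push back to x ≈ −8.

Converted, -0.037 m / 0.5 = -0.074, -0.032 m / 0.5 = -0.064.

>>> {"api": "steer_hand", "payload": {
  "plan": [
    [0,[-0.008,0,0],[0,0,0]],
    [0,[-0.016,0,0],[0,0,0]],
    [0,[-0.024,0,0],[0,0,0]],
    [0,[-0.034,0,0],[0,0,0]],
    [0,[-0.044,0,0],[0,0,0]],
    [0,[-0.054,0,0],[0,0,0]],
    [0,[-0.064,0,0],[0,0,0]],
    [0,[-0.074,0,0],[0,0,0]]
  ],
  "only": "force"
}}

```text
wrist_force: [0.1, -1.3, -0.0]
gripper_force: 0.2
```

```bash
python3 st.py
```

```text
t 11.30 board x -21.0 y 4.6 z 22.1 F 0.0 -1.3 -0.0 yaw-err deg -0.25
```

>>> {"api": "steer_hand", "payload": {
  "plan": [
    [0,[-0.008,0,0],[0,0,0]],
    [0,[-0.016,0,0],[0,0,0]],
    [0,[-0.02,0,0],[0,0,0]],
    [0,[-0.022,0,0],[0,0,0]],
    [0,[-0.024,0,0],[0,0,0]],
    [0,[-0.026,0,0],[0,0,0]]
  ],
  "only": "force"
}}

```text
wrist_force: [-0.3, 0.4, -0.4]
gripper_force: 0.2
```

```bash
python3 st.py
```

```text
t 11.90 board x -8.5 y 4.5 z 22.0 F -0.3 0.4 -0.4 yaw-err deg -0.25
```

Converted, -0.05 m / 0.5 = -0.1, -0.0475 m / 0.5 = -0.095.

>>> {"api": "steer_hand", "payload": {
  "plan": [
    [0,[0.016,0,0],[0,0,0]],
    [0,[0.02,-0.004,-0.07],[0,0,0]],
    [0,[0,-0.05,-0.1],[0,0,0]],
    [0,[-0.04,-0.088,-0.1],[0,0,0]],
    [0,[-0.052,-0.095,-0.09],[0,0,0]],
    [0,[-0.052,-0.095,-0.04],[0,0,0]],
    [0,[-0.052,-0.095,-0.006],[0,0,0]],
    [0,[-0.052,-0.095,0.007],[0,0,0]]
  ],
  "only": "force"
}}

```text
wrist_force: [-2.0, 1.1, 9.8]
gripper_force: 7.3
```

```bash
python3 st.py;python3 -c "
from prof import *
prof(-.06,.06)
look('scene',.021)"
```

```text
t 12.70 board x 15.2 y -43.4 z 16.4 F -2.0 1.2 9.8 yaw-err deg -0.28
-60 25 16.2; -54 50 24.4; -48 12 27.4; -42 18 23.6; -36 4 16.4; -30 10 15.9; -24 25 19.7; -18 14 24.4; -12 16 26.3; -6 16 25.5; 0 23 27.2; 6 10 31.1; 12 16 26.6; 18 9 28.3; 24 8 27.8; 30 6 15.9; 36 9 15.9; 42 18 15.8; 48 17 16.9; 54 17 15.1; 
scene 166 [[17.6, 163.8], [31.6, 71.8], 0.1] z pct [0.0215 0.0228 0.0309] x 1.8 33.4 y 127.9 199.6
scene 103 [[10.5, 3.0], [18.0, 48.6], 1.8] z pct [0.023  0.0263 0.0335] x 0.9 19.4 y -21.3 27.2
scene 266 [[-23.0, -69.1], [49.5, 30.4], 81.4] z pct [0.025  0.0275 0.0365] x -40.6 -5.3 y -94.1 -43.3
```

Converted, 0.04 m / 0.5 = 0.08, 0.034 m / 0.5 = 0.068.

>>> {"api": "steer_hand", "payload": {
  "plan": [
    [0,[-0.002,0,-0.006],[0,0,0]],
    [0,[-0.002,0.01,-0.006],[0,0,0]],
    [0,[-0.002,0.02,-0.006],[0,0,0]],
    [0,[-0.002,0.03,-0.006],[0,0,0]],
    [0,[-0.002,0.042,-0.006],[0,0,0]],
    [0,[-0.002,0.054,-0.006],[0,0,0]],
    [0,[-0.002,0.068,-0.006],[0,0,0]],
    [0,[-0.002,0.08,-0.006],[0,0,0]]
  ],
  "only": "force"
}}

```text
wrist_force: [1.0, -1.1, 0.8]
gripper_force: 0.5
```

```bash
python3 st.py
```

```text
t 13.60 board x 18.5 y -2.5 z 21.6 F 0.9 -1.2 0.8 yaw-err deg -0.23
```

>>> {"api": "steer_hand", "payload": {
  "plan": [
    [0,[0,0.012,0],[0,0,0]],
    [0,[0,0.024,0],[0,0,0]],
    [0,[0,0.036,0],[0,0,0]],
    [0,[0,0.048,0],[0,0,0]],
    [0,[0,0.06,0],[0,0,0]],
    [0,[0,0.072,0],[0,0,0]],
    [0,[0,0.084,0],[0,0,0]],
    [0,[0,0.092,0],[0,0,0]]
  ],
  "only": "force"
}}

```text
wrist_force: [0.5, -0.4, -0.2]
gripper_force: 0.5
```

```bash
python3 st.py
```

```text
t 14.40 board x 18.7 y 43.5 z 21.5 F 0.5 -0.4 -0.2 yaw-err deg -0.23
```

Converted, 0.042 m / 0.5 = 0.084, 0.038 m / 0.5 = 0.076.

>>> {"api": "steer_hand", "payload": {
  "plan": [
    [0,[0.002,0.006,0.003],[0,0,0]],
    [0,[0.002,0.016,0.006],[0,0,0]],
    [0,[0.002,0.028,0.006],[0,0,0]],
    [0,[0.002,0.04,0.006],[0,0,0]],
    [0,[0.002,0.052,0.006],[0,0,0]],
    [0,[0.002,0.064,0.006],[0,0,0]],
    [0,[0.002,0.076,0.006],[0,0,0]],
    [0,[0.002,0.084,0.006],[0,0,0]]
  ],
  "only": "force"
}}

```text
wrist_force: [-0.1, -0.7, -1.4]
gripper_force: 0.2
```

```bash
python3 st.py
```

```text
t 15.20 board x 17.9 y 85.6 z 18.5 F -0.1 -0.7 -1.4 yaw-err deg -0.23
```

>>> {"api": "steer_hand", "payload": {
  "plan": [
    [0,[0,0.006,0],[0,0,0]],
    [0,[0,0.01,0],[0,0,0]],
    [0,[0,0.014,0],[0,0,0]],
    [0,[0,0.018,0],[0,0,0]]
  ],
  "only": "force"
}}

```text
wrist_force: [0.2, -0.0, -0.0]
gripper_force: 0.2
```

```bash
python3 st.py;python3 -c "
from prof import *
prof(.06,.22)"
```

```text
t 15.60 board x 17.9 y 93.9 z 18.5 F 0.2 -0.0 -0.0 yaw-err deg -0.26
60 14 15.3; 66 14 15.6; 72 19 15.5; 78 20 16.1; 84 49 24.2; 90 15 20.2; 96 11 26.2; 102 13 18.9; 108 13 20.6; 114 14 20.8; 120 15 22.3; 126 22 23.0; 132 15 28.6; 138 13 25.7; 144 16 25.3; 150 9 20.2; 156 15 20.9; 162 14 20.2; 168 16 21.2; 174 11 20.9; 180 16 21.1; 186 14 21.3; 192 17 20.2; 198 4 21.5; 204 43 21.8; 210 16 29.4; 216 4 28.6;
```

Converted, 0.003 m / 0.5 = 0.006, 0.002 m / 0.5 = 0.004.

>>> {"api": "steer_hand", "payload": {
  "plan": [
    [0,[0,0.004,0],[0,0,0]],
    [0,[0,0.006,0],[0,0,0]],
    [0,[0,0.006,0],[0,0,0]]
  ],
  "only": "force"
}}

```text
wrist_force: [-0.5, -0.4, 0.2]
gripper_force: 0.3
```

```bash
python3 st.py
```

```text
t 15.95 board x 17.9 y 96.9 z 18.5 F -0.6 -0.3 0.2 yaw-err deg -0.25
```

>>> {"api": "steer_hand", "payload": {
  "plan": [
    [0,[0,-0.016,-0.01],[0,0,0]],
    [0,[0,-0.04,-0.1],[0,0,0]],
    [0,[0.06,-0.11,-0.11],[0,0,0]],
    [0,[0.11,-0.196,-0.11],[0,0,0]],
    [0,[0.15,-0.27,-0.11],[0,0,0]],
    [0,[0.154,-0.32,-0.09],[0,0,0]],
    [0,[0.154,-0.33,-0.03],[0,0,0]],
    [0,[0.154,-0.33,-0.005],[0,0,0]]
  ],
  "only": "force"
}}

```text
wrist_force: [0.0, -0.1, 0.4]
gripper_force: 0.0
```

```bash
python3 st.py;python3 - <<'E'
from prof import *
prof(.09,.22);look("scene",.0205)
c=r.capture("scene");cv2.imwrite("pics/d.png",cv2.resize(c["pixels"][110:260,180:347],(668,600),interpolation=cv2.INTER_CUBIC)[:,:,::-1])
E
```

```text
t 16.75 board x -60.9 y -69.4 z 20.2 F -0.0 -0.1 0.4 yaw-err deg -0.42
114 10 22.6; 120 14 21.0; 126 23 23.0; 132 20 22.3; 138 22 23.4; 144 24 23.1; 150 24 24.7; 156 16 23.7; 162 25 21.6; 168 21 22.4; 174 19 21.9; 180 21 20.4; 186 18 21.9; 192 24 21.0; 198 12 20.8; 204 46 23.3; 210 17 29.3; 216 5 29.1; 
scene 258 [[17.6, 157.2], [31.8, 85.6], 0.1] z pct [0.0212 0.0227 0.0304] x 1.6 33.5 y 114.3 200.0
```

View pics/d.png

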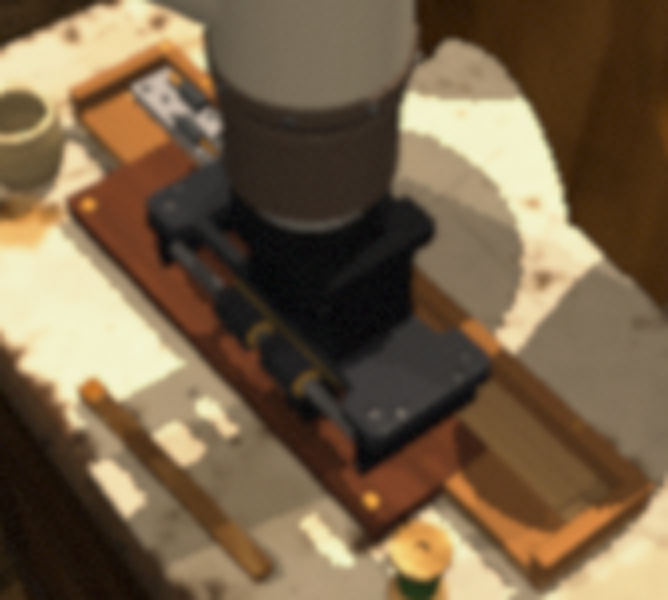

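Converted, -0.037 m / 0.5 = -0.074, -0.032 m / 0.5 = -0.064.

>>> {"api": "steer_hand", "payload": {
  "plan": [
    [0,[-0.008,0.002,-0.002],[0,0,0]],
    [0,[-0.016,0.002,-0.002],[0,0,0]],
    [0,[-0.024,0.002,-0.002],[0,0,0]],
    [0,[-0.034,0.002,-0.002],[0,0,0]],
    [0,[-0.044,0.002,-0.002],[0,0,0]],
    [0,[-0.054,0.002,-0.002],[0,0,0]],
    [0,[-0.064,0.002,-0.002],[0,0,0]],
    [0,[-0.074,0.002,-0.002],[0,0,0]]
  ],
  "only": "force"
}}

```text
wrist_force: [-1.4, -0.3, 0.3]
gripper_force: 0.5
```

```bash
python3 st.py
```

```text
t 17.70 board x -22.4 y -67.0 z 22.0 F -1.4 -0.3 0.3 yaw-err deg -0.25
```

>>> {"api": "steer_hand", "payload": {
  "plan": [
    [0,[-0.008,0,0],[0,0,0]],
    [0,[-0.016,0,0],[0,0,0]],
    [0,[-0.022,0,0],[0,0,0]],
    [0,[-0.024,0,0],[0,0,0]],
    [0,[-0.026,0,0],[0,0,0]],
    [0,[-0.028,0,0],[0,0,0]]
  ],
  "only": "force"
}}

```text
wrist_force: [-0.5, -0.5, 0.1]
gripper_force: 0.3
```

```bash
python3 st.py
```

```text
t 18.30 board x -8.9 y -67.0 z 22.0 F -0.6 -0.5 0.1 yaw-err deg -0.25
```

>>> {"api": "steer_hand", "payload": {
  "plan": [
    [0,[0.016,0,0],[0,0,0]],
    [0,[0.02,0.004,-0.07],[0,0,0]],
    [0,[0,0.05,-0.1],[0,0,0]],
    [0,[-0.04,0.088,-0.1],[0,0,0]],
    [0,[-0.052,0.094,-0.07],[0,0,0]],
    [0,[-0.052,0.094,-0.03],[0,0,0]],
    [0,[-0.052,0.094,0],[0,0,0]],
    [0,[-0.052,0.094,0.002],[0,0,0]]
  ],
  "only": "force"
}}

```text
wrist_force: [0.1, 0.3, -0.4]
gripper_force: 0.0
```

```bash
python3 st.py;python3 -c "
from prof import *
prof(-.12,.02)
look('scene',.021)"
```

```text
t 19.10 board x 15.6 y -20.5 z 19.3 F 0.1 0.3 -0.4 yaw-err deg -0.26
-120 24 12.0; -114 26 12.1; -108 35 13.2; -102 26 15.8; -96 57 19.3; -90 32 26.8; -84 29 26.2; -78 26 26.7; -72 11 32.7; -66 13 26.6; -60 24 25.3; -54 23 25.9; -48 16 25.1; -42 12 16.0; -36 34 16.6; -30 43 24.6; -24 11 20.3; -18 18 26.0; -12 8 19.8; -6 6 15.9; 0 13 15.5; 6 14 15.7; 12 15 16.2; 18 7 15.5; 
scene 240 [[17.4, 152.4], [31.9, 94.8], 0.1] z pct [0.0214 0.0227 0.0314] x 1.4 33.4 y 105.0 199.8
scene 61 [[10.6, -26.8], [14.4, 25.8], 46.8] z pct [0.0241 0.0283 0.0413] x 3.6 24.9 y -31.1 -12.8
scene 206 [[17.1, -70.3], [32.0, 54.3], 0.7] z pct [0.0236 0.026  0.035 ] x 1.1 33.5 y -97.2 -43.2
```

Converted, -0.042 m / 0.5 = -0.084, -0.036 m / 0.5 = -0.072.

>>> {"api": "steer_hand", "payload": {
  "plan": [
    [0,[-0.002,-0.008,0],[0,0,0]],
    [0,[-0.002,-0.016,0],[0,0,0]],
    [0,[-0.002,-0.026,0],[0,0,0]],
    [0,[-0.002,-0.036,0],[0,0,0]],
    [0,[-0.002,-0.048,0],[0,0,0]],
    [0,[-0.002,-0.06,0],[0,0,0]],
    [0,[-0.002,-0.072,0],[0,0,0]],
    [0,[-0.002,-0.084,0],[0,0,0]]
  ],
  "only": "force"
}}

```text
wrist_force: [0.7, 1.8, 1.2]
gripper_force: 0.5
```

```bash
python3 st.py
```

```text
t 20.00 board x 18.3 y -62.7 z 21.1 F 0.8 1.7 1.2 yaw-err deg -0.26
```

>>> {"api": "steer_hand", "payload": {
  "plan": [
    [0,[0,-0.01,0.002],[0,0,0]],
    [0,[0,-0.02,0.004],[0,0,0]],
    [0,[0,-0.03,0.004],[0,0,0]],
    [0,[0,-0.042,0.004],[0,0,0]],
    [0,[0,-0.052,0.004],[0,0,0]],
    [0,[0,-0.062,0.004],[0,0,0]],
    [0,[0,-0.072,0.004],[0,0,0]],
    [0,[0,-0.08,0.004],[0,0,0]]
  ],
  "only": "force"
}}

```text
wrist_force: [-0.2, 0.8, -0.4]
gripper_force: 0.3
```

```bash
python3 st.py
```

```text
t 20.80 board x 18.0 y -102.6 z 19.0 F -0.2 0.8 -0.4 yaw-err deg -0.26
```

Push it a bit further in, then withdraw up and check.

The manual's scale: shifts go in shares of 500 mm and turns go in shares of 180 degrees. Converting my numbers, -0.023 m / 0.5 = -0.046, -0.02 m / 0.5 = -0.04.

>>> {"api": "steer_hand", "payload": {
  "plan": [
    [0,[0,-0.008,0.001],[0,0,0]],
    [0,[0,-0.016,0.002],[0,0,0]],
    [0,[0,-0.024,0.002],[0,0,0]],
    [0,[0,-0.032,0.002],[0,0,0]],
    [0,[0,-0.04,0.002],[0,0,0]],
    [0,[0,-0.046,0.002],[0,0,0]],
    [0,[0,-0.046,0.002],[0,0,0]]
  ],
  "only": "force"
}}

```text
wrist_force: [-0.3, -0.7, 0.3]
gripper_force: 0.0
```

```bash
python3 st.py
```

```text
t 21.50 board x 17.8 y -125.6 z 18.0 F -0.4 -0.7 0.3 yaw-err deg -0.28
```

>>> {"api": "steer_hand", "payload": {
  "plan": [
    [0,[0,0.012,0],[0,0,0]],
    [0,[0,0.03,-0.04],[0,0,0]],
    [0,[0.04,0.1,-0.12],[0,0,0]],
    [0,[0.12,0.18,-0.22],[0,0,0]],
    [0,[0.18,0.26,-0.3],[0,0,0]],
    [0,[0.22,0.34,-0.38],[0,0,0]],
    [0,[0.22,0.4,-0.42],[0,0,0]],
    [0,[0.22,0.4,-0.42],[0,0,0]]
  ],
  "only": "force"
}}

```text
wrist_force: [1.1, -0.1, -0.4]
gripper_force: 0.0
```

```bash
python3 st.py;python3 - <<'E'
from prof import *
c=r.capture("wrist");P=cloud(c);d=P[...,:2]-O;x,y=d@X,d@Y
prof(.09,.22);prof(-.22,-.09);look("wrist",.0185);look("scene",.0185);look("top",.0185)
o=np.zeros((600,800,3),np.uint8);o[:400,:533]=cv2.resize(c["pixels"],(533,400))
t=r.capture("top");o[400:]=cv2.resize(t["pixels"][150:202,140:348],(800,200),interpolation=cv2.INTER_CUBIC)
cv2.imwrite("pics/e.png",o[:,:,::-1])
E
```

```text
t 22.30 board x -92.1 y 77.1 z 230.3 F 1.1 -0.1 -0.4 yaw-err deg -0.17
90 22 15.4; 96 9 15.8; 102 38 15.3; 108 28 21.1; 114 24 22.0; 120 19 22.0; 126 31 22.3; 132 22 22.6; 138 18 23.8; 144 22 22.1; 150 26 24.0; 156 18 23.4; 162 25 21.5; 168 19 22.8; 174 22 22.0; 180 21 21.6; 186 19 21.7; 192 18 21.7; 198 12 20.6; 204 47 22.6; 210 17 29.2; 216 6 29.1; 
-220 34 29.7; -214 1 27.4; -208 28 12.6; -202 31 12.1; -196 29 11.9; -190 28 12.2; -184 53 21.1; -178 38 24.5; -172 30 23.8; -166 32 23.9; -160 23 21.9; -154 35 21.7; -148 34 21.4; -142 32 21.8; -136 7 13.8; -130 25 11.8; -124 29 12.2; -118 25 12.2; -112 23 12.2; -106 33 15.1; -100 26 16.0; -94 21 15.8; 
wrist 6826 [[-40.2, 0.9], [79.6, 298.8], 0.0] z pct [0.0186 0.019  0.0202] x -80.0 -0.4 y -148.5 150.3
wrist 66 [[-67.2, 178.7], [27.6, 4.5], 31.2] z pct [0.024  0.0311 0.0411] x -80.0 -56.6 y 172.8 187.8
wrist 263 [[3.8, -158.2], [48.8, 8.3], 85.1] z pct [0.0205 0.0232 0.0311] x 1.3 10.0 y -182.9 -134.0
scene 525 [[17.5, 54.2], [32.0, 291.3], 0.0] z pct [0.02   0.0222 0.0307] x 1.5 33.5 y -91.5 199.8
scene 65 [[-39.6, -52.6], [32.8, 40.1], 24.2] z pct [0.0186 0.0191 0.0208] x -55.6 -18.0 y -73.5 -28.2
scene 311 [[16.5, -145.0], [81.4, 33.9], 89.7] z pct [0.0202 0.0221 0.0312] x -0.5 33.5 y -185.8 -104.4
top 276 [[16.8, -157.6], [48.1, 30.7], 89.8] z pct [0.0204 0.0224 0.0314] x 1.4 32.2 y -181.6 -133.5
top 897 [[-39.1, -78.8], [80.2, 136.8], 0.2] z pct [0.0187 0.0192 0.0214] x -79.2 1.0 y -147.3 -10.3
```

View pics/e.png

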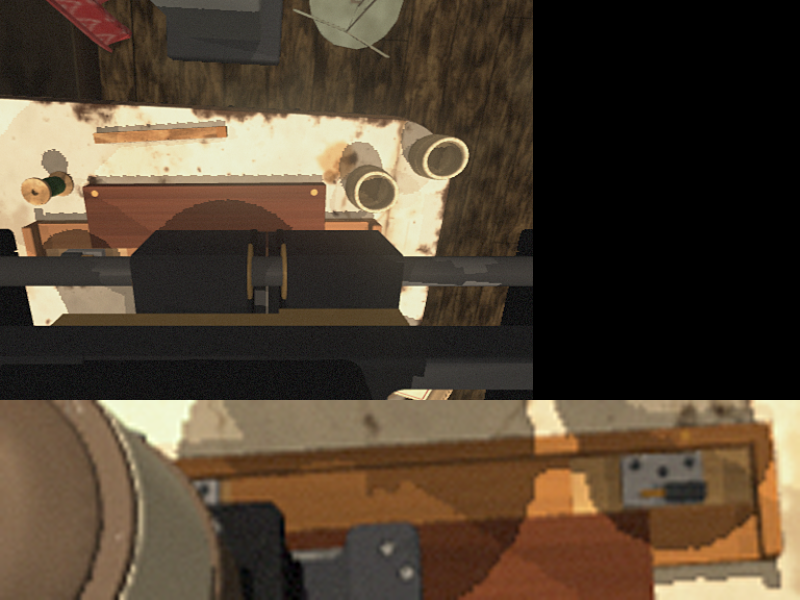

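Converted, -0.23 m / 0.5 = -0.46, -0.2 m / 0.5 = -0.4.

>>> {"api": "steer_hand", "payload": {
  "plan": [
    [0,[0,-0.1,0],[0,0,0]],
    [0,[0,-0.2,0],[0,0,0]],
    [0,[0,-0.3,0],[0,0,0]],
    [0,[0,-0.4,0],[0,0,0]],
    [0,[0,-0.46,0],[0,0,0]],
    [0,[0,-0.46,0],[0,0,0]]
  ],
  "only": "force"
}}

```text
wrist_force: [-0.4, 0.6, 0.7]
gripper_force: 0.0
```

```bash
python3 - <<'E'
from prof import *
prof(.09,.22,"top");c=look("top",.0185)
P=cloud(c);d=P[...,:2]-O;x,y=d@X,d@Y
for y0,y1 in((.109,.153),(.160,.2),(-.18,-.137)):
    m=(x>.003)&(x<.031)&(y>y0)&(y<y1)&(P[...,2]>.018)&(P[...,2]<.0255)
    A=np.c_[x[m],y[m],np.ones(m.sum())];print(m.sum(),np.linalg.lstsq(A,P[...,2][m],rcond=None)[0].round(4),np.median(P[...,2][m]))
cv2.imwrite("pics/f.png",cv2.resize(c["pixels"][150:235,140:350],(798,323),interpolation=cv2.INTER_CUBIC)[:,:,::-1])
E
```

```text
168 1 32.9; 174 2 30.5; 180 1 28.6; 186 3 26.8; 192 4 23.6; 198 1 23.6; 204 18 26.6; 210 31 29.5; 216 22 29.8; 
0 [0. 0. 0.] nan
9 [ 0.1398 -0.1789  0.0531] 0.022626039163819
0 [0. 0. 0.] nan
  return _methods._mean(a, axis=axis, dtype=dtype,
  ret = ret.dtype.type(ret / rcount)
```

View pics/f.png

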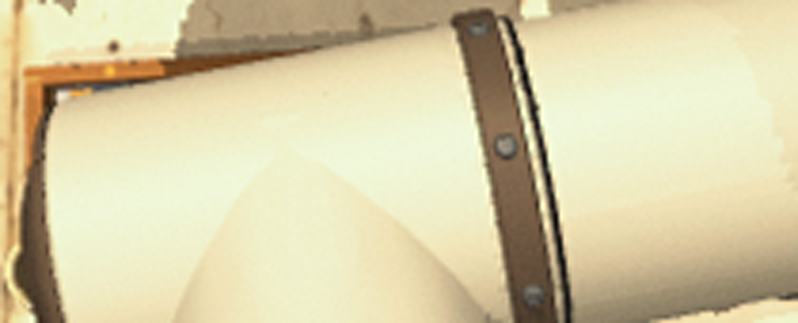

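```bash
python3 - <<'E'
from prof import *
for n in("scene","wrist"):
  c=r.capture(n)
  P=cloud(c);d=P[...,:2]-O;x,y=d@X,d@Y
  for y0,y1 in((.111,.15),(.160,.196),(-.18,-.137)):
    m=(x>.003)&(x<.031)&(y>y0)&(y<y1)&(P[...,2]>.018)&(P[...,2]<.0255)
    if m.sum()<20: continue
    A=np.c_[x[m],y[m],np.ones(m.sum())];print(n,m.sum(),np.linalg.lstsq(A,P[...,2][m],rcond=None)[0].round(4),np.median(P[...,2][m]))
E
```

```text
scene 97 [0.0023 0.0144 0.0198] 0.021625711925028712
scene 75 [ 0.0258 -0.0197  0.0247] 0.021417705022247047
scene 143 [-0.0223 -0.014   0.0202] 0.022012978396085958
wrist 115 [0.3732 0.0183 0.0176] 0.022046531131126534
```

All three leaves lie flat (slopes under 0.03 rad) with their tops at about 22 mm, which puts their undersides on the tray floors. The wrist line is only a sliver of the right leaf's edge. Handing in.

```bash
python3 -c "
from station import r
print(r.finish_job())"
```

```text
the job is handed in; nothing more can be done
None
```

The job is handed in (no verdict was returned): both left-hand leaves lie flat in the left tray and the right-hand leaf in the right, the highest force read was about 10 N, and the cup and bobbin were not touched.

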